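Coating thickness check on a roller

TASK

Check the coating at the ringed spot of the small roller. First turn the roller until the ring faces straight up and the index line on its collar meets the fixed pointer; then take the thickness gauge out of its cradle and hold it upright on the ring, its V-grooved foot seated astride the roller with the groove along the roller, pressed gently so that the sprung foot goes in about half of its 10 mm stroke. Finish while still holding the gauge there, and leave the other things on the bench where they are.

Things in the scene. Friction and masses are not known exactly. Their poses are not given: they have to be found in the camera images.
- roller_stand: fixed roller stand: aluminium base plate 96 x 200 mm with two grey bearing brackets (14 mm thick, tops 89 mm above the bench) at 78 mm either side of its middle, carrying a light grey coated roller of 40 mm diameter and 116 mm coated length. Origin on the bench under the roller's middle; the roller's axis runs along this frame's y, 65 mm above the bench, so the roller's top is 85 mm up. The ball lever is on the +y end
- roller (a joint): angle of the roller about its axis (rad): 0 = the ring faces straight up and the index line on the steel collar meets the steel pointer on the bracket by the lever; positive = the ring is turned toward the stand's -x side (the robot's side). At the start it is 0.6 to 1.35. It turns freely both ways, with friction of about 0.08 N m (1.5 N at the ball), and stays where it is left; the ball can slip a few mm in the fingers, so look at the angle again after letting go
- roller_ball (a point): centre of the black 20 mm ball on the end of the ball lever, 55 mm from the roller's axis, 135 mm from the stand's middle along +y and 50 mm outside the bracket. With the roller at angle q the ball lies at x = 55 sin(0.7 - q) mm and 55 cos(0.7 - q) mm above the axis, in the stand's frame: moving the ball away from the robot lowers q; at q = 0 the lever leans 0.7 rad to the stand's +x side. The lever rod is 8 mm thick; 39 mm are free between ball and bracket
- spot (a point): centre of the black hand-drawn ring (14 mm across, with four tick lines round it) on the roller's surface, at the middle of its coated length, 20 mm from the axis
- gauge: the thickness gauge, 0.15 to 0.25 kg: black upright body 26 mm (x) x 40 mm (y) x 100 mm (z) with a small display near the top of its -x face; below it a sprung steel foot of 26 mm diameter that ends 34 mm under the body. Origin at the centre of the body's lower face, z up. Grasp it across its 40 mm sides (y), about half-way up
- gauge_mid (a point): centre of the gauge's body, 50 mm above the body's lower face; same axes as the gauge. The V groove in the foot runs along x
- gauge_seat (a point): point on the gauge's axis, under the apex of the foot's V groove (130 degrees), that coincides with the roller's top line when the foot is seated. It moves with the foot: 80 mm under the middle of the body with the foot out, 75 mm with the foot half in
- gauge_foot (a joint): how far the sprung foot is pushed into the gauge (m): 0 = out, 0.010 = stop; the spring takes 1.6 N to start and 0.4 N more per mm, so 3.6 N half way in
- gauge_cradle: fixed cradle in which the gauge stands upright, foot down, axes as the gauge's: black base 66 x 86 mm, grey cheeks 58 mm apart outside and up to 64 mm high. The gauge's lower face rests 44 mm above the bench with 2 mm play all round, its middle is 94 mm up; it lifts straight out (20 mm frees it). Origin at the centre of its underside
- marker: black marker pen 14 x 137 mm lying by the roller stand, a bystander: leave it where it is; origin at the centre of its underside
- film_applicator: steel film applicator frame 32 x 100 x 26 mm behind the roller stand, a bystander: leave it where it is; origin at the centre of its underside
- petri_dish: glass petri dish, 64 mm across, 18 mm high, by the roller stand, a bystander: leave it where it is; origin at the centre of its underside
- jar_a: clear sample jar with a white cap, 33 x 33 x 55 mm, behind the cradle, a bystander: leave it where it is; origin at the centre of its underside
- jar_b: the other clear sample jar with a white cap, 33 x 33 x 55 mm, behind the cradle, a bystander: leave it where it is; origin at the centre of its underside
- tape_roll: roll of yellow label tape, 68 mm across, 19 mm high, at the front right, a bystander: leave it where it is; origin at the centre of its underside
- wash_bottle: white squeeze wash bottle with a red cap, 64 mm across, 187 mm high, at the left, a bystander: leave it where it is; origin at the centre of its underside
- pen: ball pen 135 mm long, lying on the notebook at the front left, a bystander: leave it where it is; origin at the centre of its underside
Mind the look-alikes: they are no part of the job. Of the things that look like the gauge, the smaller one is meant. What is shaped like the gauge_cradle but green is not meant.

How it is judged:
By the outcome, as a careful person would: the job done as asked, in the order asked, and still so for the second after the job is handed in, while the arm keeps its last pose, push and grip.
It also fails if it takes over 64 s, if anything falls off the work surface, if the arm or the gripper's body presses on something with over 40 N, if the wrist force passes 120 N, or if a joint passes its speed limit or range.

ROBOT

A 6-joint arm with a two-finger parallel gripper is mounted at the origin on a cart in front of the work surface, level with it; the furniture and walls round the work are solid. World frame = base frame: x ahead of the robot, y to its left, z up, the work surface at z = 0. Lengths are in m, angles in rad, forces in N, time in s.
With the tool pointing down it reaches from about 0.35 to 0.95 m from the base axis. Payload 17.4 kg.
Tool frame: the origin (TCP) lies between the finger pads; the fingertips stand 17 mm ahead of it and the grasp point (between the pads) lies 2 mm behind it (manip.tip_extent is the z of the fingertips in the tool frame, in m); z points along the fingers, y is the line along which they close (so a half turn about z gives the same grasp; the last joint's range is limited). The gripper opens to 93 mm and grips with 3 to 60 N. Pads are 15 mm wide; open, the fingers measure 128 mm over their backs; the gripper's body (75 mm by 188 mm) begins 65 mm behind the grasp point.
Start: joints at [-1.161, 0.116, 1.442, -0, 1.584, -0.038], TCP at [0.292, -0.608, 0.236] pointing down, gripper open.
Joint ranges: [-2.83, 2.83], [-0.83, 2.19], [0.07, 2.5], [-1.14, 4.28], [0.01, 3], [-2.97, 2.97]. Speed limits (rad/s): [1.89, 1.89, 2.22, 3.14, 3.14, 3.14].

INTERFACE

Orientations are given as a rotation vector (axis times angle).
In Python, from station import manip gives the robot as it stands.
- The arm moves only by the tool move_arm, never from a script. Its argument "series" is a list of rows, each a list of 7 numbers: the opening in per cent of the stroke, from 0 (shut) to 100 (fully open), then the shift along the world's x, y, z in mm, then the turn, a rotation vector about the world's x, y, z in degrees. In form: [[hand, tx, ty, tz, rx, ry, rz], ...]. A call has 1 to 8 rows; each row shifts and turns the commanded pose from where the row before left it; what a row does not reach is not made up. A row lasts 1/12 s, in which the tool goes at most 41.7 mm and 7.16 degrees, less where a joint would pass 70% of its speed; a pose out of reach is approached as far as the arm can. A call is refused whole if a number of a shift passes 41.7 or a number of a turn 7.16, either way. A call with a gripper value outside its range is refused whole. The fingers move at their own pace and stop on an object; "force" is the grip in N (left out, the last holds). Time passes only in rows, so rows that do not move let the fingers close. It gives the time, the measured TCP pose, the force, the opening and the grip force at its end, in the units of the state.
- manip.get_state(): the state, without advancing time (a new reading comes with each control period).
- manip.get_image(name): name is "side" or "top"; returns a dict with "img" (384x512x3 uint8, red, green, blue), "range_z" (384x512 float32, m along the optical axis (not along the pixel's ray), 0 where there is no reading), "K" (3x3 intrinsics, pixels), "rvec" (rotation vector, rad) and "tvec" (3), from world to camera coordinates, as OpenCV has them. Camera axes: x right, y down, z forward; pixel columns grow to the right and rows downward; lengths in m; the calibration is good to about 2 mm. A picture is of the moment at which its call begins.
- manip.hand_in(): hands the job in; it is judged then, once.
The state is a dict: "time_s": time; "joints": joint angles; "joint_velocities": joint speeds; "tau": joint torques, N m; "position": TCP position; "eef_rot": TCP orientation; "force": force on the tool from outside, world axes, zero at the start; "wrist_torque": the same for the moment, N m; "finger_gap": opening from 0.0 (shut) to 1.0 (fully open); "finger_force": force on a finger pad.
Only numpy, scipy, OpenCV 4.12 (cv2) and the standard library are available. Lean on these libraries where they do the work, as an engineer would, in place of code of your own. Each camera call takes 0.05 s, during which the arm holds its last target. There are 200 camera calls.

## Working session

There is one attempt and no reset: what is moved stays moved. The work goes in short steps, Python scripts to look and compute and a tool call to move; the robot and the scene stay as the last step left them, time stands still between calls to the robot, and variables do not carry over. Pictures are saved under pics/ and viewed, at most 13 in all, crops included, and the job is handed in when it is done.

Besides the shell and the picture viewer there is one more tool, called by a JSON object that holds its "fn" and its "kwargs", one argument or row to a line. move_arm: Moves the arm, as the interface text tells. Its arguments: {"type":"object","properties":{"series":{"type":"array","items":{"type":"array","items":{"type":"number"}}},"force":{"type":"number"}},"required":["series"]}

```bash
mkdir -p pics; cat > h.py <<'E'
import numpy as np, cv2
from station import manip
def grab(n):
    d=manip.get_image(n); R=cv2.Rodrigues(np.array(d["rvec"],float))[0]; t=np.array(d["tvec"],float).reshape(3)
    z=d["range_z"]; K=d["K"]; v,u=np.mgrid[:z.shape[0],:z.shape[1]]
    c=np.stack([(u-K[0,2])/K[0,0]*z,(v-K[1,2])/K[1,1]*z,z],-1)
    P=(c-t)@R; P[z==0]=np.nan
    d["P"]=P; d["R"]=R; d["t"]=t; return d
def proj(d,X):
    return cv2.projectPoints(np.array(X,float).reshape(-1,3),np.array(d["rvec"],float),np.array(d["tvec"],float),np.array(d["K"],float),None)[0].reshape(-1,2)
def save(d,name,crop=None,s=1):
    im=d["img"][...,::-1]
    if crop: u0,v0,u1,v1=crop; im=im[v0:v1,u0:u1]
    cv2.imwrite("pics/"+name,cv2.resize(im,None,fx=s,fy=s,interpolation=cv2.INTER_CUBIC))
E
python3 - <<'E'
from h import *
import pickle
a=grab("side");b=grab("top")
im=np.hstack([a["img"],b["img"]])
cv2.imwrite("pics/a.png",a["img"][...,::-1]);cv2.imwrite("pics/b.png",b["img"][...,::-1])
pickle.dump((a,b),open("s0.pkl","wb"))
for d in(a,b): print(d["K"],-d["R"].T@d["t"],d["R"][2])
print(manip.get_state(),manip.tip_extent)
E
```

```text
[[366.01753464   0.         251.33941181]
 [  0.         366.01753464 197.02873301]
 [  0.           0.           1.        ]] [ 0.4767836  -1.04163932  0.58056644] [ 0.02035804  0.90110293 -0.43312707]
[[351.12955201   0.         255.12808507]
 [  0.         351.12955201 194.66628777]
 [  0.           0.           1.        ]] [ 0.39570847 -0.02945528  1.3691193 ] [ 0.08554388  0.01416492 -0.99623371]
{'time_s': 0.1, 'joints': array([-1.16081520e+00,  1.16416079e-01,  1.44218326e+00,  9.14832109e-07,
        1.58399556e+00, -3.78074949e-02]), 'joint_velocities': array([-0.00128019, -0.0001479 , -0.00327457,  0.00037932,  0.00014021,
       -0.00036275]), 'tau': array([ 3.30385352e-03, -7.22893167e+01, -6.23865223e+01,  7.80268363e-02,
        2.26513774e-02, -1.24216695e-04]), 'position': array([ 0.29218007, -0.60830712,  0.23500323]), 'eef_rot': array([-3.06221858e+00, -6.97304111e-01,  2.89769712e-04]), 'force': array([-0.17423262, -0.34457282, -0.75794324]), 'wrist_torque': array([ 0.027746  ,  0.0049002 , -0.01246696]), 'finger_force': 0.0, 'finger_gap': 0.9997019565325418} 0.017
```

View pics/a.png

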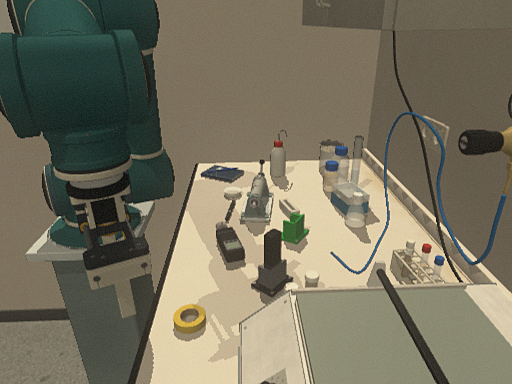

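View pics/b.png

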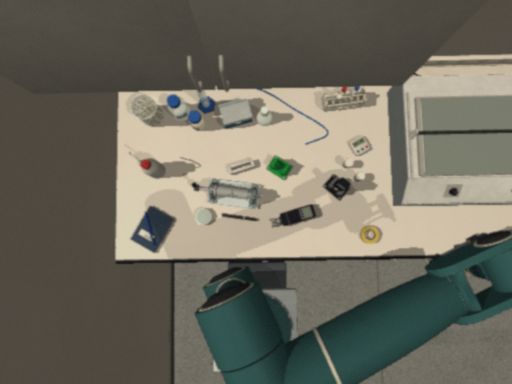

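In the side view, the black upright gauge stands in its black cradle at (272,262). A larger look-alike lies at (230,243), and the green look-alike cradle is at (294,228). The roller stand is at (257,200), with its lever at the far (+y) end. In the top view the gauge is at (337,186), the large one at (298,215), the green cradle at (279,167), and the stand at (233,193). I'll take the upright gauge in the black cradle, and check that in a close crop.

```bash
python3 - <<'E'
from h import *
import pickle
a,b=pickle.load(open("s0.pkl","rb"))
A=cv2.resize(a["img"][150:300,200:330],None,fx=4,fy=4,interpolation=cv2.INTER_CUBIC)
B=cv2.resize(b["img"][155:235,180:265],None,fx=3.2,fy=3.2,interpolation=cv2.INTER_CUBIC)
im=np.zeros((600,800,3),np.uint8); im[:600,:520]=A[:600]; im[:B.shape[0],525:525+B.shape[1]]=B
C=cv2.resize(b["img"][155:235,265:365],None,fx=2.7,fy=2.7,interpolation=cv2.INTER_CUBIC); im[300:300+C.shape[0],525:525+C.shape[1]]=C
cv2.imwrite("pics/c.png",im[...,::-1])
# all points, both views
P=np.vstack([a["P"].reshape(-1,3),b["P"].reshape(-1,3)])
src=np.r_[np.zeros(a["P"].size//3),np.ones(b["P"].size//3)]
for nm,(u,v) in dict(gauge=(337,186),green=(279,167),stand=(233,193),big=(298,215)).items(): print(nm,b["P"][v,u])
for nm,(u,v) in dict(gaugetop=(272,240),gaugebase=(272,285),roller=(258,195),ball=(262,162)).items(): print(nm,a["P"][v,u])
print("bench",b["P"][230,270],b["P"][240,200])
E
```

```text
gauge [ 0.53259034 -0.31250393  0.08185004]
green [ 0.61908782 -0.1052574   0.01043517]
stand [0.51372977 0.07011711 0.08396889]
big [ 0.42996938 -0.17161606  0.03421217]
gaugetop [ 0.53664871 -0.34802263  0.13920368]
gaugebase [ 0.53628375 -0.36109949  0.02378314]
roller [ 0.52139384 -0.00108824  0.08679594]
ball [0.54555384 0.19546246 0.12410782]
bench [ 0.37474183 -0.06519858  0.00312164] [3.40725738e-01 2.06948152e-01 2.19142612e-04]
```

View pics/c.png

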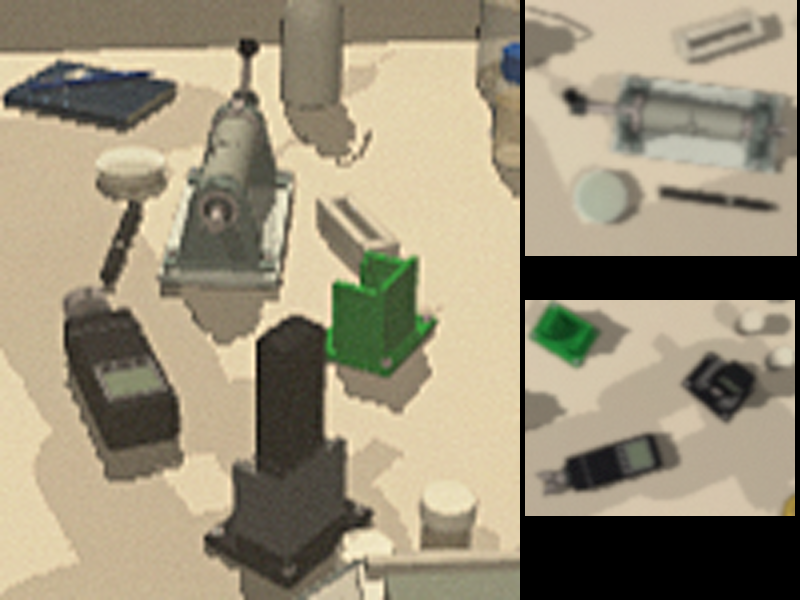

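The crop confirms the choice: the smaller upright gauge is in the black cradle, the big one lies on the bench, and the green cradle is separate. Next I'll measure the poses.

```bash
python3 - <<'E'
from h import *
import pickle
a,b=pickle.load(open("s0.pkl","rb"))
def box(lo,hi,ds=(a,b)):
    out=[]
    for d in ds:
        P=d["P"].reshape(-1,3); m=np.all((P>lo)&(P<hi),1); out.append(P[m])
    return out
def rect(p): 
    r=cv2.minAreaRect((p[:,:2]*1000).astype(np.float32)); return np.round(r[0],1),np.round(r[1],1),round(r[2],1)
print("gauge top"); 
for p in box([.46,-.42,.12],[.6,-.25,.16]): print(len(p),rect(p) if len(p)>3 else '',np.median(p[:,2]) if len(p) else '', p[:,2].max() if len(p) else '')
print("cheeks")
for p in box([.46,-.42,.05],[.6,-.25,.075]): print(len(p),rect(p))
print("cradle base")
for p in box([.46,-.42,.007],[.6,-.25,.03]): print(len(p),rect(p))
print("stand plate")
for p in box([.44,-.08,.006],[.6,.18,.03]): print(len(p),rect(p))
print("stand high >.06")
for p in box([.44,-.08,.05],[.6,.17,.12]): print(len(p),rect(p))
print("bracket/roller tops")
for p in box([.44,-.08,.078],[.6,.14,.12]): print(len(p),rect(p))
print("ball")
for p in box([.44,.165,.05],[.62,.26,.16]): print(len(p),p.mean(0),p.min(0),p.max(0))
# black ball pixels
for n,d in(("side",a),("top",b)):
    g=d["img"].max(2); P=d["P"]; m=(g<75)&np.all((P>[.44,.15,.03])&(P<[.62,.26,.2]),2)
    v,u=np.nonzero(m); print(n,len(u),u.mean(),v.mean(),P[m].mean(0),[(x,y) for x,y in zip(u,v)][:30])
E
```

```text
gauge top
253 (array([ 539.4, -328.4]), array([40.3, 26. ]), 50.4) 0.13874733543860732 0.1468409474842095
100 (array([ 537.7, -325.2]), array([40.3, 26.3]), 45.9) 0.14366241082495773 0.14935152455608325
cheeks
363 (array([ 552.6, -371.1]), array([ 70.5, 103.5]), 16.5)
114 (array([ 560.1, -358. ]), array([ 63.9, 130. ]), 33.1)
cradle base
428 (array([ 538.7, -327.9]), array([85.4, 65.2]), 46.9)
176 (array([ 532.9, -333.8]), array([156.4, 132.9]), 89.0)
stand plate
543 (array([520.9,  72.4]), array([158.1, 210.9]), 0.5)
765 (array([521.1,  51.1]), array([157.2, 260.3]), 1.2)
stand high >.06
438 (array([519.4,  58. ]), array([199.2,  54.1]), 81.7)
561 (array([517.4,  66.1]), array([208.2,  53.1]), 81.5)
bracket/roller tops
216 (array([519.4,  63.9]), array([157.6,  37.7]), 81.7)
324 (array([518.5,  63.9]), array([153.5,  40.3]), 81.0)
ball
59 [0.54393044 0.20178927 0.10025187] [0.5309484  0.19335392 0.0654427 ] [0.55347772 0.20955193 0.13065998]
86 [0.53828736 0.19678433 0.08901958] [0.52785196 0.16753949 0.0616524 ] [0.55268203 0.21615868 0.13233699]
side 20 261.55 164.55 [0.54414103 0
[... 939 characters left out ...]
.int64(195), np.int64(185)), (np.int64(196), np.int64(185)), (np.int64(197), np.int64(185)), (np.int64(193), np.int64(186)), (np.int64(194), np.int64(186)), (np.int64(195), np.int64(186)), (np.int64(196), np.int64(186)), (np.int64(197), np.int64(186)), (np.int64(198), np.int64(186)), (np.int64(194), np.int64(187)), (np.int64(195), np.int64(187)), (np.int64(196), np.int64(187)), (np.int64(197), np.int64(187)), (np.int64(198), np.int64(187)), (np.int64(195), np.int64(188)), (np.int64(196), np.int64(188)), (np.int64(197), np.int64(188)), (np.int64(195), np.int64(189)), (np.int64(196), np.int64(189)), (np.int64(197), np.int64(189)), (np.int64(212), np.int64(196)), (np.int64(212), np.int64(197))]
```

```bash
python3 - <<'E'
from h import *
import pickle
a,b=pickle.load(open("s0.pkl","rb"))
def ray(d,u,v):
    K=d["K"]; r=d["R"].T@np.array([(u-K[0,2])/K[0,0],(v-K[1,2])/K[1,1],1]); return -d["R"].T@d["t"],r/np.linalg.norm(r)
A=np.zeros((3,3));c=np.zeros(3)
for d,u,v in((a,261.8,161.7),(b,195.5,186.2)):
    o,r=ray(d,u,v); M=np.eye(3)-np.outer(r,r); A+=M; c+=M@o
print("ball tri",np.linalg.solve(A,c))
th=np.radians(-8.5); ex=np.array([np.cos(th),np.sin(th),0]); ey=np.array([-np.sin(th),np.cos(th),0]); O=np.array([.519,.064,0])
for q in(.5,.6,.7,.8,.9,1.,1.2): 
    X=O+135e-3*ey+ex*.055*np.sin(.7-q)+[0,0,.065+.055*np.cos(.7-q)]; print(q,X.round(4),proj(a,X).round(1),proj(b,X).round(1))
X=O+135e-3*ey+ex*.055*np.sin(.7)+[0,0,.065+.055*np.cos(.7)];print("goal",X)
# ring position seen from top: dark pixels on roller
P=b["P"];m=np.all((P>[.49,.03,.06])&(P<[.55,.1,.09]),2)
g=b["img"].sum(2)/3; v,u=np.nonzero(m); i=np.argsort(g[v,u])[:14]; 
for k in i: print(u[k],v[k],int(g[v[k],u[k]]),((P[v[k],u[k]]-O)@np.c_[ex,ey,[0,0,1]]).round(4))
Q=P[155:185,135:170].reshape(-1,3); Q=Q[Q[:,2]>.05]; print("bottle",Q.min(0),Q.max(0),np.median(Q,0))
E
```

```text
ball tri [0.54116644 0.20122657 0.12272841]
0.5 [0.5498 0.1959 0.1189] [[263.2 163.3]] [[197.2 182.8]]
0.6 [0.5444 0.1967 0.1197] [[261.7 163. ]] [[196.9 184.3]]
0.7 [0.539  0.1975 0.12  ] [[260.1 162.9]] [[196.7 185.8]]
0.8 [0.5335 0.1983 0.1197] [[258.6 163. ]] [[196.5 187.3]]
0.9 [0.5281 0.1991 0.1189] [[257.1 163.1]] [[196.3 188.8]]
1.0 [0.5229 0.1999 0.1175] [[255.7 163.5]] [[196.1 190.3]]
1.2 [0.5129 0.2014 0.1133] [[252.9 164.5]] [[195.9 193.2]]
goal [0.57399705 0.19227996 0.10706632]
228 186 90 [0.0184 0.0284 0.0713]
244 188 90 [ 0.019  -0.0314  0.0679]
229 186 90 [0.0192 0.0251 0.0677]
227 186 91 [0.0181 0.0323 0.0699]
243 188 92 [ 0.018  -0.0281  0.0737]
233 187 93 [0.0167 0.0091 0.0754]
236 187 93 [ 0.0185 -0.0016  0.0712]
234 187 93 [0.0179 0.006  0.0682]
226 186 93 [0.0172 0.0356 0.0737]
242 188 93 [ 0.0175 -0.0244  0.0733]
240 188 94 [ 0.0165 -0.0171  0.0742]
241 188 94 [ 0.017  -0.0207  0.0733]
235 187 94 [0.0181 0.0021 0.0712]
232 187 95 [0.0165 0.013  0.0727]
bottle [0.58633796 0.3435741  0.0521296 ] [0.64787093 0.40600031 0.19062103] [0.61417855 0.36628328 0.10929513]
```

{"fn": "move_arm", "kwargs": {
  "series": [
    [45,10,34,3,0,0,-1.5],
    [45,10,34,3,0,0,-1.5],
    [45,10,34,3,0,0,-1.5],
    [45,10,34,3,0,0,-1.5],
    [45,10,34,0,0,0,-1.5],
    [45,10,34,0,0,0,-1.5],
    [45,10,34,0,0,0,-1.5],
    [45,10,34,0,0,0,-1.5]
  ]
}}

```text
time_s: 0.77
position: [0.3722, -0.3348, 0.2474]
eef_rot: [-3.119, -0.371, 0.0]
force: [0.6, -0.1, 0.4]
finger_gap: 0.482
finger_force: 0.0
```

{"fn": "move_arm", "kwargs": {
  "series": [
    [45,10,34,0,0,0,-1.5],
    [45,10,34,0,0,0,-1.5],
    [45,10,34,0,0,0,-1.5],
    [45,10,34,0,0,0,-1.5],
    [45,10,34,0,0,0,-1.5],
    [45,10,34,0,0,0,-1.5],
    [45,10,34,0,0,0,-1.5],
    [45,10,34,0,0,0,-1.5]
  ]
}}

```text
time_s: 1.43
position: [0.4522, -0.0627, 0.2476]
eef_rot: [3.141, 0.043, 0.0]
force: [0.2, -1.2, -0.1]
finger_gap: 0.45
finger_force: 0.0
```

{"fn": "move_arm", "kwargs": {
  "series": [
    [45,11,34,0,0,0,-1.5],
    [45,11,34,0,0,0,-1.5],
    [45,11,34,0,0,0,-1.5],
    [45,11,34,0,0,0,-1.5],
    [45,11,34,0,0,0,-1.5],
    [45,11,34,0,0,0,-1.5],
    [45,11,34,-10,0,0,-1],
    [45,11,25,-10,0,0,0]
  ]
}}

```text
time_s: 2.1
position: [0.5404, 0.2013, 0.2275]
eef_rot: [-3.133, 0.229, -0.001]
force: [0.8, -1.4, 0.5]
finger_gap: 0.453
finger_force: 0.0
```

```bash
cat >> h.py <<'E'
def st():
    s=manip.get_state(); R=cv2.Rodrigues(np.array(s["eef_rot"],float))[0]
    print("t",round(s["time_s"],2),"p",np.round(s["position"]*1000,1),"yaw_y",round(np.degrees(np.arctan2(R[1,1],R[0,1])),1),"zdir",R[:,2].round(3),"F",np.round(s["force"],2),"T",np.round(s["wrist_torque"],2),"gap",round(s["finger_gap"]*93,1),"ff",round(s["finger_force"],1)); return s,R
E
python3 -c "
from h import *
st()"
```

```text
t 2.1 p [540.4 201.3 227.5] yaw_y -98.3 zdir [ 0.001  0.001 -1.   ] F [ 0.8  -1.43  0.48] T [-0.    0.07 -0.  ] gap 42.1 ff 0.0
```

{"fn": "move_arm", "kwargs": {
  "series": [
    [45,0,-2,-20,0,0,0],
    [45,0,0,-20,0,0,0],
    [45,0,0,-20,0,0,0],
    [45,0,0,-20,0,0,0],
    [45,0,0,-16,0,0,0],
    [45,0,0,-10,0,0,0],
    [45,0,0,0,0,0,0]
  ]
}}

```text
time_s: 2.68
position: [0.5393, 0.197, 0.1189]
eef_rot: [-3.133, 0.228, 0.005]
force: [1.0, 6.2, -5.3]
finger_gap: 0.451
finger_force: 3.7
```

```bash
python3 -c "
from h import *
st()
d=grab('side'); save(d,'d.png',(215,130,305,215),6)"
```

```text
t 2.68 p [539.3 197.  118.9] yaw_y -98.3 zdir [-0.003  0.001 -1.   ] F [ 1.03  6.21 -5.31] T [ 1.12 -0.18 -0.01] gap 42.0 ff 3.7
```

View pics/d.png

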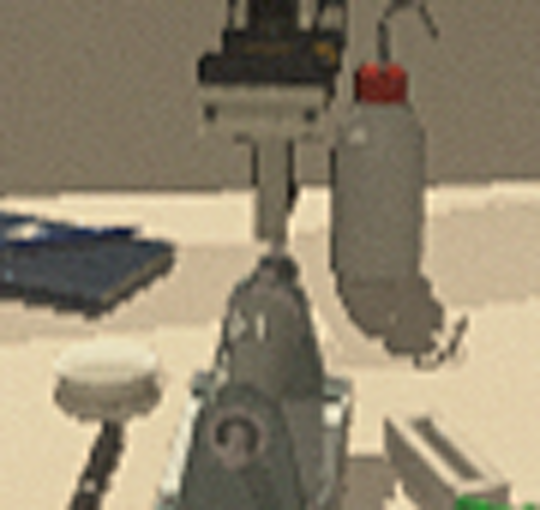

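The crop shows the fingers lowered around the ball, with the near fingertip at about (275,245) in the crop. The force reading suggests the far finger is rubbing the ball, so the ball lies a few mm further toward +y. I'll shift that way and close.

{"fn": "move_arm", "kwargs": {
  "series": [
    [45,0,4,0,0,0,0],
    [45,0,4,0,0,0,0],
    [45,0,0,0,0,0,0]
  ],
  "force": 12
}}

```text
time_s: 2.98
position: [0.5402, 0.2052, 0.1217]
eef_rot: [-3.133, 0.228, -0.0]
force: [-0.2, -0.4, 0.0]
finger_gap: 0.449
finger_force: 0.0
```

```bash
python3 -c "
from h import *
st()
b=grab('top')
P=b['P']
for c,lo,hi in (('plate',[.44,-.06,.004],[.6,.2,.02]),('brk',[.47,-.04,.07],[.57,.16,.1]),('all',[.49,-.06,.02],[.54,.16,.1])):
    m=np.all((P>lo)&(P<hi),2); p=P[m]; print(c,len(p),p.min(0).round(4),p.max(0).round(4),np.median(p[:,2]))
    print(cv2.minAreaRect((p[:,:2]*1000).astype(np.float32)))
save(b,'e.png',(180,160,280,220),8)"
```

```text
t 2.98 p [540.2 205.2 121.7] yaw_y -98.3 zdir [ 0.  0. -1.] F [-0.21 -0.4   0.02] T [ 0.03 -0.04 -0.05] gap 41.8 ff 0.0
plate 658 [ 0.4412 -0.06    0.004 ] [0.5994 0.1569 0.02  ] 0.013457382176524644
((520.8200073242188, 48.08195495605469), (216.75088500976562, 157.04574584960938), 89.08680725097656)
brk 412 [ 0.487  -0.0365  0.0702] [0.5458 0.1305 0.0947] 0.08177216831847207
((515.005615234375, 46.26942825317383), (167.27085876464844, 45.387176513671875), 83.61991119384766)
all 459 [ 0.4903 -0.0365  0.02  ] [0.5399 0.1587 0.0947] 0.08095055886309269
((513.6025390625, 61.24021530151367), (49.48223876953125, 195.3293914794922), 1.2404634952545166)
```

View pics/e.png

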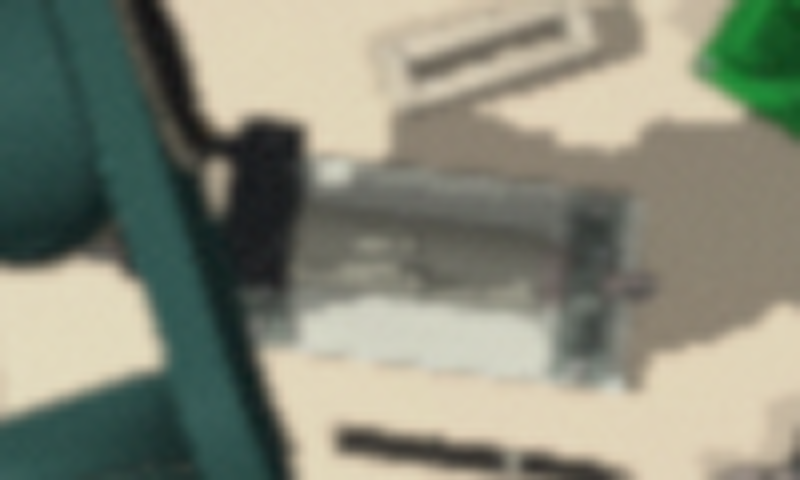

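{"fn": "move_arm", "kwargs": {
  "series": [
    [0,0,0,0,0,0,0],
    [0,0,0,0,0,0,0],
    [0,0,0,0,0,0,0],
    [0,0,0,0,0,0,0],
    [0,0,0,0,0,0,0]
  ],
  "force": 12
}}

```text
time_s: 3.45
position: [0.5405, 0.2068, 0.1218]
eef_rot: [-3.128, 0.227, -0.002]
force: [6.2, 22.6, -5.5]
finger_gap: 0.227
finger_force: 12.0
```

```bash
python3 -c "
from h import *
st()"
```

```text
t 3.45 p [540.5 206.8 121.8] yaw_y -98.3 zdir [ 0.001  0.005 -1.   ] F [ 6.21 22.57 -5.46] T [ 4.05 -0.72  0.08] gap 21.1 ff 12.0
```

{"fn": "move_arm", "kwargs": {
  "series": [
    [0,0,2,0,0,0,0],
    [0,0,0,0,0,0,0]
  ]
}}

```text
time_s: 3.62
position: [0.5404, 0.2082, 0.1219]
eef_rot: [-3.13, 0.227, -0.001]
force: [3.1, 14.4, -3.2]
finger_gap: 0.2
finger_force: 12.0
```

```bash
python3 -c "
from h import *
st()"
```

```text
t 3.62 p [540.4 208.2 121.9] yaw_y -98.3 zdir [ 0.001  0.003 -1.   ] F [ 3.13 14.39 -3.15] T [ 2.49 -0.5   0.05] gap 18.6 ff 12.0
```

{"fn": "move_arm", "kwargs": {
  "series": [
    [0,0,3,0,0,0,0],
    [0,0,0,0,0,0,0]
  ]
}}

```text
time_s: 3.78
position: [0.5403, 0.2086, 0.1217]
eef_rot: [3.131, -0.229, 0.0]
force: [-1.6, -8.4, 2.7]
finger_gap: 0.204
finger_force: 12.0
```

```bash
python3 -c "
from h import *
st()
a=grab('side'); b=grab('top')
save(a,'f.png',(225,120,300,190),8)
P=a['P']
for v in range(148,172,1):
    print(v,' '.join('%4d/%3d'%(P[v,u,1]*1000,a['img'][v,u].mean()) for u in range(255,270)))
"
```

```text
t 3.78 p [540.3 208.6 121.7] yaw_y -98.4 zdir [-0.    -0.003 -1.   ] F [-1.55 -8.41  2.68] T [-1.52  0.21  0.  ] gap 18.9 ff 12.0
148  124/112  116/116  121/120  123/118  119/115  120/119  119/119  126/115  116/117  119/119  126/107  120/ 84  118/107  118/120  534/109
149  124/119  122/118  123/118  116/114  120/115  116/117  119/117  118/118  116/120  118/121  115/117  119/104  120/121  119/120  536/109
150  126/ 91  119/ 92  123/101  122/116  117/112  120/111  122/110  123/112  123/105  121/100  115/ 98  121/ 84  115/ 99  113/ 95  541/110
151  126/ 84  125/ 85  123/ 93  122/116  120/101  119/ 95  124/105  118/ 99  118/ 82  119/ 95  115/ 93  120/ 87  121/ 94  120/ 91  541/112
152  535/112  539/110  539/113  181/115  177/ 93  183/101  179/ 99  179/103  217/ 76  539/118  532/119  540/114  534/115  541/114  538/114
153  534/111  534/115  542/111  177/108  181/100  178/103  184/100  179/105  214/ 72  536/118  533/110  533/108  538/114  536/113  531/114
154  541/111  539/112  534/112  181/101  181/100  180/100  181/ 98  172/102  219/ 80  541/116  537/111  540/113  538/114  546/110  540/110
155  535/113  535/110  543/113  182/101  179/ 97  179/102  178/103  180/101  215/ 86  536/110  538/113  533/112  535/112  535/114  540/111Traceback (most recent call last):
  File "<string>", line 8, in <module>
    print(v,' '.join('%4d/%3d'%(P[v,u,1]*1000,a['img'][v,u].mean()) for u in range(255,270)))
            ~~~~~~~~^^^^^^^^^^^^^^^^^^^^^^^^^^^^^^^^^^^^^^^^^^^^^^^^^^^^^^^^^^^^^^^^^^^^^^^^
  File "<string>", line 8, in <genexpr>
    print(v,' '.join('%4d/%3d'%(P[v,u,1]*1000,a['img'][v,u].mean()) for u in range(255,270)))
                     ~~~~~~~~~^~~~~~~~~~~~~~~~~~~~~~~~~~~~~~~~~~~~~
ValueError: cannot convert float NaN to integer
```

View pics/f.png

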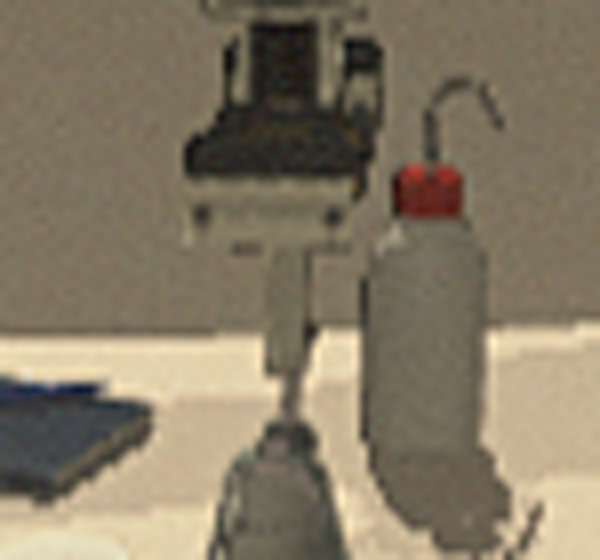

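{"fn": "move_arm", "kwargs": {
  "series": [
    [0,4.3,-1.6,-0.4,0,0,0],
    [0,4.3,-0.6,-0.8,0,0,0],
    [0,4.2,-0.6,-1.1,0,0,0],
    [0,4.1,-0.6,-1.4,0,0,0],
    [0,4.0,-0.6,-1.8,0,0,0],
    [0,3.9,-0.6,-2.1,0,0,0],
    [0,3.7,-0.5,-2.4,0,0,0],
    [0,3.5,-0.5,-2.8,0,0,0]
  ]
}}

```text
time_s: 4.55
position: [0.5729, 0.2037, 0.1087]
eef_rot: [3.133, -0.229, 0.001]
force: [-1.1, -4.4, 2.8]
finger_gap: 0.205
finger_force: 12.0
```

{"fn": "move_arm", "kwargs": {
  "series": [
    [0,0,0,0,0,0,0],
    [0,0,0,0,0,0,0]
  ]
}}

```text
time_s: 4.72
position: [0.5727, 0.2037, 0.1088]
eef_rot: [3.133, -0.229, 0.001]
force: [3.1, -4.4, 2.5]
finger_gap: 0.201
finger_force: 12.0
```

```bash
python3 -c "
from h import *
st()"
```

```text
t 4.72 p [572.7 203.7 108.8] yaw_y -98.4 zdir [ 0.001 -0.    -1.   ] F [ 3.08 -4.44  2.49] T [-0.71 -0.46  0.01] gap 18.7 ff 12.0
```

{"fn": "move_arm", "kwargs": {
  "series": [
    [45,0,0,0,0,0,0],
    [45,0,0,0,0,0,0],
    [45,0,0,0,0,0,0],
    [45,0,0,15,0,0,0],
    [45,0,0,35,0,0,0],
    [45,0,0,35,0,0,0],
    [45,0,0,35,0,0,0],
    [45,0,-20,35,0,0,0]
  ]
}}

```text
time_s: 5.38
position: [0.5716, 0.1858, 0.2653]
eef_rot: [-3.133, 0.225, 0.001]
force: [0.9, -0.1, -0.0]
finger_gap: 0.444
finger_force: 0.0
```

{"fn": "move_arm", "kwargs": {
  "series": [
    [70,-10,-40,0,0,0,0],
    [70,-10,-40,0,0,0,0],
    [70,-10,-40,0,0,0,0],
    [70,-10,-40,0,0,0,0],
    [70,-10,-40,0,0,0,0],
    [70,-10,-40,0,0,0,0],
    [70,-10,-40,0,0,0,0],
    [70,-10,-40,0,0,0,0]
  ]
}}

```text
time_s: 6.05
position: [0.4912, -0.1375, 0.264]
eef_rot: [-3.133, 0.228, -0.001]
force: [0.4, 0.6, -0.3]
finger_gap: 0.7
finger_force: 0.0
```

```bash
python3 - <<'E'
from h import *
import pickle
st()
a=grab("side");b=grab("top"); pickle.dump((a,b),open("s1.pkl","wb"))
A=cv2.resize(a["img"][150:225,230:300],None,fx=7,fy=7,interpolation=cv2.INTER_CUBIC)
B=cv2.resize(b["img"][170:215,185:265],None,fx=5,fy=5,interpolation=cv2.INTER_CUBIC)
im=np.zeros((600,800,3),np.uint8); im[:A.shape[0],:400]=A[:,:400]; im[:B.shape[0],400:]=B
b0=pickle.load(open("s0.pkl","rb"))[1]; B=cv2.resize(b0["img"][170:215,185:265],None,fx=5,fy=5,interpolation=cv2.INTER_CUBIC); im[300:300+B.shape[0],400:]=B
cv2.imwrite("pics/g.png",im[...,::-1])
for n,d in(("side",a),("top",b)):
    g=d["img"].max(2); P=d["P"]; m=(g<80)&np.all((P>[.48,.15,.07])&(P<[.62,.26,.2]),2)
    v,u=np.nonzero(m); print(n,len(u),u.mean() if len(u) else '',v.mean() if len(u) else '',P[m].mean(0).round(4),P[m].min(0).round(4),P[m].max(0).round(4))
E
```

```text
t 6.05 p [ 491.2 -137.5  264. ] yaw_y -98.3 zdir [ 0.001  0.    -1.   ] F [ 0.37  0.61 -0.32] T [ 0.1 -0.   0. ] gap 65.1 ff 0.0
side 35 266.54285714285714 168.45714285714286 [0.5619 0.1977 0.0978] [0.5312 0.1885 0.0717] [0.5819 0.2109 0.1202]
top 27 197.2962962962963 183.66666666666666 [0.5493 0.1999 0.0939] [0.5086 0.1516 0.0725] [0.5784 0.2124 0.1214]
```

View pics/g.png

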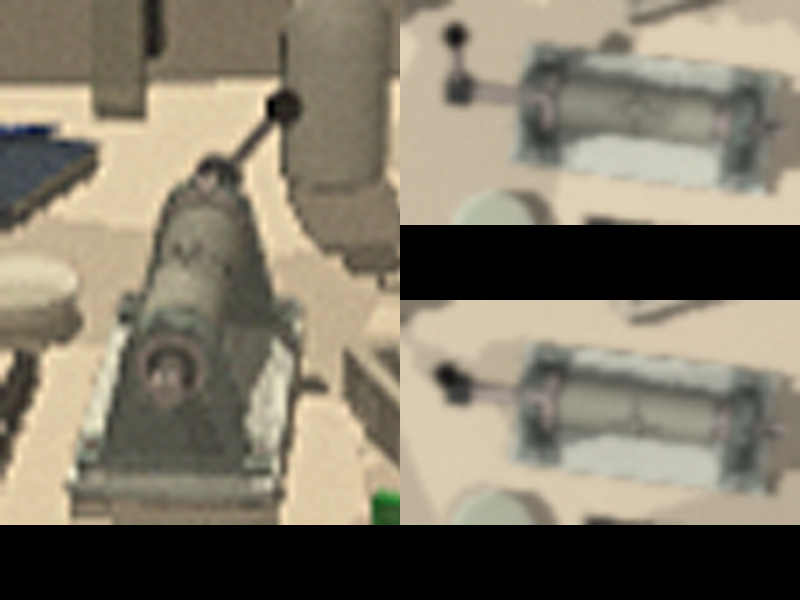

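The new view shows the lever leaning to +x. The ring is now on top of the roller, near top pixel (232,190), with the ball at (196,177) and the hub at (196.5,188). In the side view the ball is at (270,165). Next I'll fit the roller axis and the angle.

```bash
cat > fit.py <<'E'
from h import *
import pickle
from scipy.optimize import least_squares
a,b=pickle.load(open("s1.pkl","rb")); a0,b0=pickle.load(open("s0.pkl","rb"))
def fr(p): th=p[1]; return np.array([np.cos(th),np.sin(th),0]),np.array([-np.sin(th),np.cos(th),0])
def cyl(ds,p0=(.520,-.145,.0)):
    ps=np.vstack([d["P"].reshape(-1,3) for d in ds]); ps=ps[~np.isnan(ps[:,0])]
    ex,ey=fr(p0); l=(ps-[.520,.072,0]); m=(abs(l@ey)<.05)&(abs(l@ex)<.024)&(ps[:,2]>.055)&(ps[:,2]<.1); ps=ps[m]
    def f(p): ex,ey=fr(p); l=ps-[p[0],.072,0]; return np.hypot(l@ex,l[:,2]-.065-p[2])-.02
    r=least_squares(f,p0,loss="soft_l1",f_scale=.002); return r.x,len(ps),np.sqrt(np.mean(r.fun**2))
if __name__=="__main__":
    for n,d in(("side",[a,a0]),("top",[b,b0]),("both",[a,a0,b,b0])): print(n,cyl(d))
    p=cyl([a,a0,b,b0])[0]
    # dark-weighted centroids
    def cen(d,u0,v0,u1,v1,t):
        g=d["img"][v0:v1,u0:u1].astype(float).mean(2); w=np.clip(t-g,0,None); vv,uu=np.mgrid[v0:v1,u0:u1]; return (w*uu).sum()/w.sum(),(w*vv).sum()/w.sum()
    bt=cen(b,192,173,200,181,90); bs=cen(a,266,161,275,170,75); print("ball top",bt,"side",bs)
    print(b["img"].mean(2)[184:197,225:240].astype(int))
    ex,ey=fr(p)
    def res(z,cy,flag=0):
        q,yc,du,dv,eu,ev=z; O=np.array([p[0],.072,0])+ey*yc
        X=O+.135*ey+ex*.055*np.sin(.7-q)+[0,0,.065+.055*np.cos(.7-q)]
        return np.r_[proj(b,X)[0]-bt-[du,dv],proj(a,X)[0]-bs-[eu,ev],np.array([du,dv,eu,ev])/2]
    r=least_squares(res,[0,0,0,0,0,0],args=(0,)); print("q,yc",r.x,r.fun); q,yc=r.x[:2]
    O=np.array([p[0],.072,0])+ey*yc; print("O",O,"ring at q",[ (k,proj(b,O+[0,0,.065]+.02*(-ex*np.sin(k)+np.array([0,0,np.cos(k)])))[0].round(1),proj(a,O+[0,0,.065]+.02*(-ex*np.sin(k)+np.array([0,0,np.cos(k)])))[0].round(1)) for k in(-.1,0,.1,.2)])
    print("axis at hub px",proj(b,O+.135*ey+[0,0,.065]))
E
python3 fit.py
```

```text
side (array([ 5.20738575e-01, -1.45079206e-01,  4.23876061e-04]), 288, np.float64(0.0007816811331622763))
top (array([ 5.19902491e-01, -1.42823722e-01,  1.72828959e-04]), 575, np.float64(0.00213810854770722))
both (array([ 5.20253087e-01, -1.43332156e-01,  3.15577551e-04]), 863, np.float64(0.0018197770684907797))
ball top (np.float64(195.64977257959714), np.float64(176.76283300844705)) side (np.float64(269.77452347745236), np.float64(164.9730357973036))
[[124 127 126 127 129 132 144 158 167 173 176 178 177 181 182]
 [102 104 103 102 102 105 114 125 132 145 158 164 166 170 169]
 [ 95  96  92  93  92  92  97  99 104 115 124 129 142 153 150]
 [104 102 101  99  97  94  91  88  88  94  96  98 109 118 113]
 [117 115 113 111 110 107  99  92  95  98  98  96  98  98  95]
 [127 123 124 122 119 113 105 100 105 108 111 109 108 105 104]
 [135 132 128 125 119 110 108 108 110 110 120 119 118 117 116]
 [135 132 124 121 118 117 123 126 119 116 123 124 124 126 127]
 [134 132 128 129 121 122 128 128 126 121 119 120 123 132 134]
 [129 128 128 129 127 121 120 119 124 128 129 128 129 136 139]
 [119 122 123 124 123 122 114 113 123 127 129 130 133 135 144]
 [112 112 115 118 116 116 110 112 119 124 125 129 133 138 147]
 [123 125 128 124 121 118 111 107 115 118 123 131 134 138 142]]
q,yc [ 0.03473865  0.0027136  -0.04757785 -0.06726483 -0.14365874  0.12864247] [-0.01189446 -0.01681621 -0.03591468  0.03216062 -0.02378892 -0.03363241
 -0.07182937  0.06432123]
O [0.5206407  0.07468577 0.        ] ring at q [(-0.1, array([231.8, 190.6]), array([257.3, 185.8])), (0, array([231.7, 191.1]), array([256.7, 185.8])), (0.1, array([231.6, 191.7]), array([256.1, 185.8])), (0.2, array([231.6, 192.2]), array([255.5, 185.9]))]
axis at hub px [[196.45707117 187.17806118]]
```

The roller angle comes out at about 0.02 ± 0.03 rad, so the ring faces up. I'll go to the gauge next.

{"fn": "move_arm", "kwargs": {
  "series": [
    [70,6.8,-27,-4,0,0,-4.9],
    [70,6.8,-27,-10,0,0,-4.9],
    [70,6.8,-27,-10,0,0,-4.9],
    [70,6.8,-27,-10,0,0,-4.9],
    [70,6.8,-27,-10,0,0,-4.9],
    [70,6.8,-27,-10,0,0,-4.9],
    [70,6.8,-27.5,-10,0,0,-4.9],
    [70,0,0,0,0,0,0]
  ]
}}

```text
time_s: 6.82
position: [0.5401, -0.328, 0.1967]
eef_rot: [-2.922, 1.153, 0.005]
force: [-0.3, -0.1, -0.6]
finger_gap: 0.701
finger_force: 0.0
```

```bash
python3 - <<'E'
from h import *
s,R=st()
a=grab("side"); P=a["P"]; m=np.all((P>[.49,-.4,.095])&(P<[.6,-.26,.15]),2); p=P[m]
print(len(p),cv2.minAreaRect((p[:,:2]*1000).astype(np.float32)),p.max(0))
save(a,"h.png",(210,170,340,300),4)
E
```

```text
t 6.82 p [ 540.1 -328.   196.7] yaw_y -133.1 zdir [-0.003  0.001 -1.   ] F [-0.31 -0.11 -0.55] T [ 0.07 -0.01  0.06] gap 65.2 ff 0.0
410 ((539.0744018554688, -328.72149658203125), (41.561622619628906, 26.767789840698242), 48.50220489501953) [ 0.5599067  -0.3091002   0.14717098]
```

View pics/h.png

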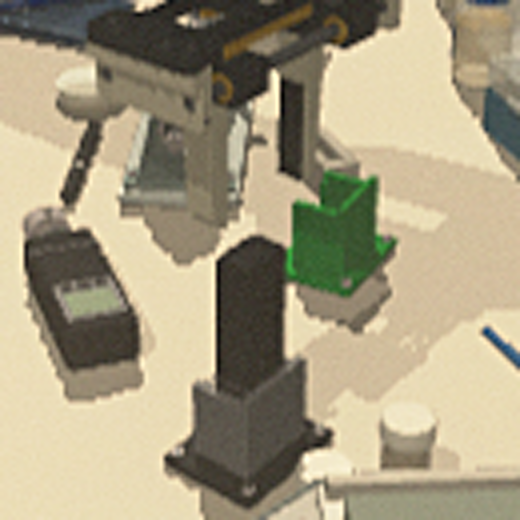

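The open fingers are above the gauge, with the left one at crop (205,190) and the right one at (290,130), and they are aligned across its 40 mm sides. I'll descend and grip.

{"fn": "move_arm", "kwargs": {
  "series": [
    [70,-1,0,-20,0,0,0.6],
    [70,0,0,-20,0,0,0],
    [70,0,0,-20,0,0,0],
    [70,0,0,-20,0,0,0],
    [70,0,0,-15,0,0,0],
    [70,0,0,-9.5,0,0,0],
    [70,0,0,0,0,0,0]
  ]
}}

```text
time_s: 7.45
position: [0.5385, -0.3245, 0.0936]
eef_rot: [-2.933, 1.125, 0.004]
force: [0.7, -0.2, -0.5]
finger_gap: 0.698
finger_force: 0.0
```

{"fn": "move_arm", "kwargs": {
  "series": [
    [30,0,0,0,0,0,0],
    [30,0,0,0,0,0,0],
    [30,0,0,0,0,0,0],
    [30,0,0,0,0,0,0],
    [30,0,0,0,0,0,0]
  ],
  "force": 25
}}

```text
time_s: 7.87
position: [0.5392, -0.3258, 0.0962]
eef_rot: [2.932, -1.127, 0.002]
force: [-0.0, 1.5, 3.7]
finger_gap: 0.43
finger_force: 25.0
```

```bash
python3 -c "
from h import *
st()"
```

```text
t 7.87 p [ 539.2 -325.8   96.2] yaw_y -132.0 zdir [ 0.001 -0.001 -1.   ] F [-0.01  1.55  3.74] T [ 0.23  0.03 -0.02] gap 40.0 ff 25.0
```

{"fn": "move_arm", "kwargs": {
  "series": [
    [30,0,0,5,0,0,0],
    [30,0,0,10,0,0,0],
    [30,0,0,15,0,0,0],
    [30,0,0,20,0,0,0],
    [30,0,0,25,0,0,0],
    [30,0,0,25,0,0,0],
    [30,0,0,25,0,0,0],
    [30,0,0,10,0,0,0]
  ]
}}

```text
time_s: 8.53
position: [0.5394, -0.326, 0.2357]
eef_rot: [2.931, -1.127, 0.008]
force: [0.3, 0.6, -1.7]
finger_gap: 0.432
finger_force: 25.0
```

```bash
python3 -c "
from h import *
st()
a=grab('side'); P=a['P']
m=np.all((P>[.48,-.4,.19])&(P<[.6,-.26,.29]),2)&(a['img'].max(2)<75); p=P[m]
print(len(p),cv2.minAreaRect((p[:,:2]*1000).astype(np.float32)),p.min(0),p.max(0))
"
```

```text
t 8.53 p [ 539.4 -326.   235.7] yaw_y -132.0 zdir [ 0.004 -0.003 -1.   ] F [ 0.27  0.63 -1.7 ] T [ 0.07 -0.08  0.03] gap 40.2 ff 25.0
550 ((541.5379028320312, -334.60284423828125), (47.42219543457031, 22.2817325592041), 28.952735900878906) [ 0.51931541 -0.35006378  0.19010583] [ 0.55965831 -0.31652272  0.28558173]
```

{"fn": "move_arm", "kwargs": {
  "series": [
    [30,-1,20,0,0,0,6.9],
    [30,-1,20,0,0,0,6.9],
    [30,-1,23,0,0,0,6.9],
    [30,-1,23,0,0,0,6.9],
    [30,-1,23,0,0,0,6.9],
    [30,-1,23,0,0,0,6.9],
    [30,-1,23,0,0,0,6.9],
    [30,-1,23,0,0,0,6.9]
  ]
}}

```text
time_s: 9.25
position: [0.5304, -0.1464, 0.2294]
eef_rot: [-3.119, -0.369, 0.001]
force: [0.1, -0.2, -2.6]
finger_gap: 0.429
finger_force: 25.0
```

{"fn": "move_arm", "kwargs": {
  "series": [
    [30,-1,23,0,0,0,6.9],
    [30,-1,23,0,0,0,6.9],
    [30,-1,23,0,0,0,6.9],
    [30,-1,23,0,0,0,6.9],
    [30,-1,23,0,0,0,6.9],
    [30,-1,23,0,0,0,6.9],
    [30,-1,23,0,0,0,6.9],
    [30,-1,23,0,0,0,6.9]
  ]
}}

```text
time_s: 9.92
position: [0.5223, 0.0375, 0.2295]
eef_rot: [-2.593, -1.772, 0.001]
force: [0.2, -0.2, -2.6]
finger_gap: 0.426
finger_force: 25.0
```

{"fn": "move_arm", "kwargs": {
  "series": [
    [30,-1,23,0,0,0,6.9],
    [30,-1,15,0,0,0,6.5],
    [30,0,0,0,0,0,0],
    [30,0,0,0,0,0,0],
    [30,0,0,0,0,0,0],
    [30,0,0,0,0,0,0]
  ]
}}

```text
time_s: 10.42
position: [0.5208, 0.0737, 0.2301]
eef_rot: [-2.378, -2.053, 0.001]
force: [-0.3, 0.0, -2.1]
finger_gap: 0.427
finger_force: 25.0
```

```bash
python3 - <<'E'
from h import *
import pickle
st()
a=grab("side");b=grab("top"); pickle.dump((a,b),open("s2.pkl","wb"))
A=cv2.resize(a["img"][90:220,205:325],None,fx=4.5,fy=4.5,interpolation=cv2.INTER_CUBIC); cv2.imwrite("pics/i.png",A[...,::-1])
st()
E
```

```text
t 10.42 p [520.8  73.7 230.1] yaw_y -8.4 zdir [-0. -0. -1.] F [-0.33  0.04 -2.07] T [-0.02 -0.05 -0.  ] gap 39.7 ff 25.0
t 10.52 p [520.9  73.7 230.2] yaw_y -8.4 zdir [-0. -0. -1.] F [-0.5   0.08 -3.46] T [-0.01 -0.03 -0.05] gap 39.6 ff 25.0
```

View pics/i.png

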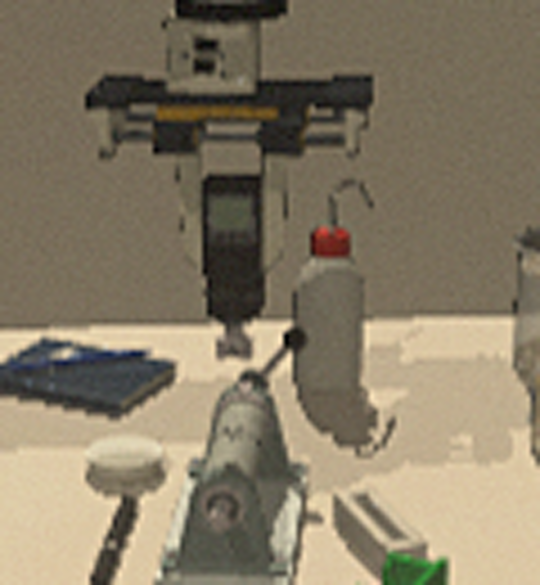

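The gauge hangs upright over the roller, foot at crop (233,345), with the groove facing along the roller axis. The lever still leans toward +x (ball at crop (293,338)), so the roller angle is kept. I'll check the alignment numerically.

```bash
python3 - <<'E'
from fit import *
a,b=pickle.load(open("s2.pkl","rb")); p=cyl([a])[0]; print("axis side now",p)
ex,ey=fr((0,-.1435)); O=np.array([.5206,.0745,0])
P=a["P"]; l=(P-O)@np.c_[ex,ey,[0,0,1]]
m=(abs(l[...,0])<.04)&(abs(l[...,1])<.03)&(l[...,2]>.14)&(l[...,2]<.30)
for z in np.arange(.14,.29,.006):
    k=m&(abs(l[...,2]-z)<.003); q=l[k]
    if len(q)>3: print(round(z,3),len(q),"x",q[:,0].min().round(4),q[:,0].max().round(4),"y",np.median(q[:,1]).round(4),int(np.median(a["img"][k].mean(1))))
E
```

```text
axis side now [ 0.52086084 -0.15494646  0.00055455]
0.152 13 x -0.0098 0.0126 y -0.0136 113
0.158 22 x -0.0108 0.0128 y -0.0118 91
0.164 9 x -0.0033 0.0099 y -0.0117 92
0.17 5 x -0.0034 0.0062 y -0.0094 86
0.176 12 x -0.0106 0.0127 y -0.0129 69
0.182 17 x -0.0155 0.0212 y -0.0153 38
0.188 24 x -0.0155 0.0212 y -0.0153 39
0.194 22 x -0.0152 0.0215 y -0.0158 41
0.2 27 x -0.0188 0.0213 y -0.0143 43
0.206 23 x -0.0151 0.0217 y -0.0146 38
0.212 22 x -0.0187 0.0258 y -0.0142 39
0.218 36 x -0.028 0.0321 y -0.0143 39
0.224 39 x -0.0311 0.0355 y -0.0147 40
0.23 43 x -0.0312 0.0353 y -0.0134 39
0.236 40 x -0.0312 0.0353 y -0.0141 52
0.242 41 x -0.0343 0.0353 y -0.0143 61
0.248 39 x -0.0338 0.0372 y -0.0136 75
0.254 50 x -0.0338 0.0376 y -0.0139 77
0.26 40 x -0.0338 0.0381 y -0.0139 76
0.266 48 x -0.033 0.0383 y -0.0143 77
0.272 44 x -0.033 0.0385 y -0.0142 53
0.278 62 x -0.036 0.0384 y -0.0116 36
0.284 21 x -0.0357 0.0384 y -0.012 97
```

{"fn": "move_arm", "kwargs": {
  "series": [
    [30,-1.5,1,-15,0,0,0],
    [30,0,0,-15,0,0,0],
    [30,0,0,-14,0,0,0],
    [30,0,0,-10,0,0,0],
    [30,0,0,-4,0,0,0],
    [30,0,0,0,0,0,0],
    [30,0,0,0,0,0,0]
  ]
}}

```text
time_s: 11.1
position: [0.5195, 0.0754, 0.1726]
eef_rot: [2.375, 2.056, 0.0]
force: [-0.7, 1.1, -1.3]
finger_gap: 0.433
finger_force: 25.0
```

```bash
python3 - <<'E'
from fit import *
st()
a=grab("side");b=grab("top");pickle.dump((a,b),open("s3.pkl","wb"))
cv2.imwrite("pics/j.png",cv2.resize(a["img"][130:215,225:300],None,fx=7,fy=7,interpolation=cv2.INTER_CUBIC)[...,::-1])
st()
E
```

```text
t 11.1 p [519.5  75.4 172.6] yaw_y -8.3 zdir [ 0.  0. -1.] F [-0.74  1.09 -1.35] T [-0.02 -0.09  0.01] gap 40.3 ff 25.0
t 11.2 p [519.7  75.5 173.2] yaw_y -8.2 zdir [ 0.001  0.    -1.   ] F [ 0.16  1.04 -1.71] T [-0.09 -0.07 -0.03] gap 39.8 ff 25.0
```

View pics/j.png

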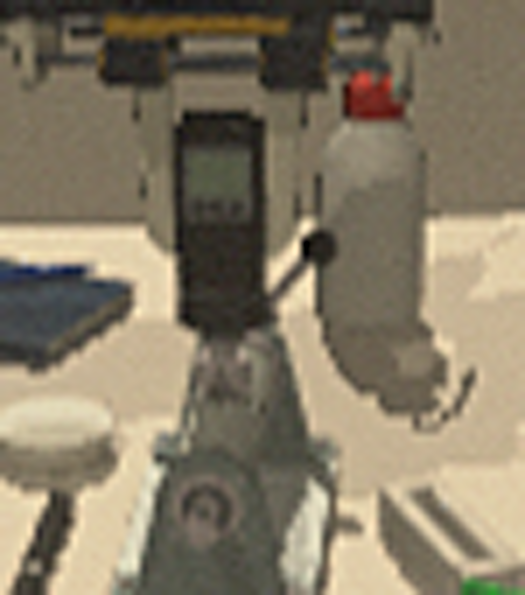

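The foot hovers just above the roller at crop (223,375). The predicted ring projection is (222,390), so it is well aligned. I'll press down in small steps.

{"fn": "move_arm", "kwargs": {
  "series": [
    [30,0,0,-2,0,0,0],
    [30,0,0,-2,0,0,0],
    [30,0,0,0,0,0,0],
    [30,0,0,0,0,0,0]
  ]
}}

```text
time_s: 11.53
position: [0.5193, 0.0755, 0.1683]
eef_rot: [-2.375, -2.056, 0.0]
force: [-0.5, -0.7, -2.9]
finger_gap: 0.427
finger_force: 25.0
```

{"fn": "move_arm", "kwargs": {
  "series": [
    [30,0,0,-2,0,0,0],
    [30,0,0,0,0,0,0],
    [30,0,0,0,0,0,0],
    [30,0,0,0,0,0,0]
  ]
}}

```text
time_s: 11.87
position: [0.5195, 0.0755, 0.1666]
eef_rot: [2.375, 2.056, 0.001]
force: [-0.1, -0.6, -0.5]
finger_gap: 0.432
finger_force: 25.0
```

{"fn": "move_arm", "kwargs": {
  "series": [
    [30,0,0,-2,0,0,0],
    [30,0,0,0,0,0,0],
    [30,0,0,0,0,0,0],
    [30,0,0,0,0,0,0]
  ]
}}

```text
time_s: 12.2
position: [0.5195, 0.0754, 0.1645]
eef_rot: [2.375, 2.056, 0.0]
force: [1.9, -0.1, 1.4]
finger_gap: 0.429
finger_force: 25.0
```

```bash
cat > fs.py <<'E'
from h import *
F=[];Z=[]
for i in range(10):
    d=manip.get_image("side"); s=manip.get_state(); F.append(s["force"]);Z.append(s["position"]*1000)
print(np.mean(F,0).round(2),(np.std(F,0)/3).round(2),np.mean(Z,0).round(2),s["time_s"])
E
python3 fs.py
```

```text
[ 1.63 -0.48  0.47] [0.17 0.12 0.15] [519.43  75.44 164.43] 12.7
```

{"fn": "move_arm", "kwargs": {
  "series": [
    [30,0,0,-2,0,0,0],
    [30,0,0,0,0,0,0],
    [30,0,0,0,0,0,0]
  ]
}}

```text
time_s: 12.95
position: [0.5193, 0.0755, 0.1623]
eef_rot: [-2.375, -2.056, 0.0]
force: [1.9, -0.3, 1.2]
finger_gap: 0.428
finger_force: 25.0
```

```bash
python3 fs.py
```

```text
[ 1.66 -0.66  1.35] [0.18 0.15 0.22] [519.36  75.45 162.37] 13.45
```

The foot is about 4.9 mm in, by both force and geometry. The sideways force of 1.65 N is about 3.6·tan 25°, which means only one flank is touching, so the gauge should move toward +x.

{"fn": "move_arm", "kwargs": {
  "series": [
    [30,0.7,-0.1,0,0,0,0],
    [30,0,0,0,0,0,0],
    [30,0,0,0,0,0,0]
  ]
}}

```text
time_s: 13.7
position: [0.52, 0.0753, 0.1622]
eef_rot: [-2.375, -2.056, 0.0]
force: [0.5, 0.2, 1.1]
finger_gap: 0.429
finger_force: 25.0
```

```bash
python3 fs.py
```

```text
[ 0.12 -0.42  0.95] [0.18 0.13 0.17] [520.01  75.33 162.31] 14.2
```

{"fn": "move_arm", "kwargs": {
  "series": [
    [30,0.7,-0.1,0,0,0,0],
    [30,0,0,0,0,0,0],
    [30,0,0,0,0,0,0]
  ]
}}

```text
time_s: 14.45
position: [0.5205, 0.0753, 0.1622]
eef_rot: [-2.375, -2.056, 0.001]
force: [-2.8, -0.2, 0.9]
finger_gap: 0.426
finger_force: 25.0
```

```bash
python3 fs.py
```

```text
[-3.89  0.6   0.86] [0.25 0.09 0.19] [520.58  75.28 162.24] 14.95
```

{"fn": "move_arm", "kwargs": {
  "series": [
    [30,-0.7,0.1,0,0,0,0],
    [30,0,0,-0.8,0,0,0],
    [30,0,0,0,0,0,0],
    [30,0,0,0,0,0,0]
  ]
}}

```text
time_s: 15.28
position: [0.5203, 0.0753, 0.1617]
eef_rot: [2.375, 2.056, 0.001]
force: [0.4, -0.6, 1.4]
finger_gap: 0.428
finger_force: 25.0
```

```bash
python3 fs.py; python3 - <<'E'
from fit import *
a,b=pickle.load(open("s1.pkl","rb")); n=grab("side"); st()
def cen(d,t=75):
    u0,v0,u1,v1=266,161,275,170
    g=d["img"][v0:v1,u0:u1].astype(float).mean(2); w=np.clip(t-g,0,None); vv,uu=np.mgrid[v0:v1,u0:u1]; return (w*uu).sum()/w.sum(),(w*vv).sum()/w.sum()
print("ball before/now",cen(a),cen(pickle.load(open("s3.pkl","rb"))[0]),cen(n))
# gauge body lower edge & foot travel from depth
ex,ey=fr((0,-.1435)); l=(n["P"]-[.5206,.0745,0])@np.c_[ex,ey,[0,0,1]]
cv2.imwrite("pics/k.png",cv2.resize(n["img"][130:215,225:300],None,fx=7,fy=7,interpolation=cv2.INTER_CUBIC)[...,::-1])
E
```

```text
[ 1.1  -0.16  1.3 ] [0.22 0.2  0.22] [520.23  75.33 161.66] 15.7833
t 15.83 p [520.1  75.4 161.6] yaw_y -8.2 zdir [ 0.  0. -1.] F [1.74 0.07 1.3 ] T [-0.09 -0.42 -0.03] gap 40.1 ff 25.0
ball before/now (np.float64(269.77452347745236), np.float64(164.9730357973036)) (np.float64(269.82010135135135), np.float64(165.00717905405406)) (np.float64(269.94871794871796), np.float64(164.98122710622712))
```

View pics/k.png

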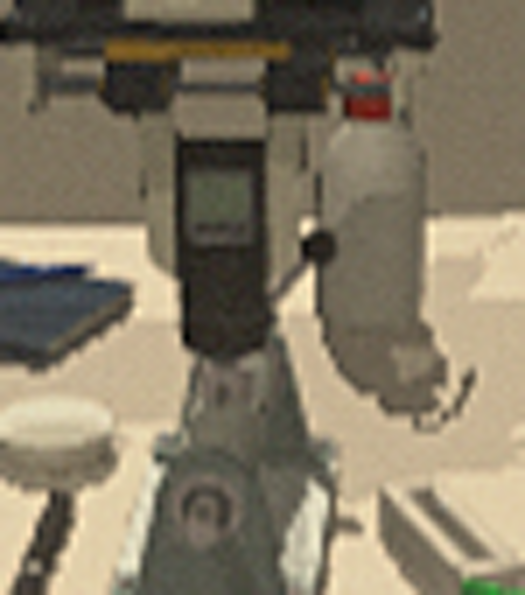

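The gauge is seated over the ring, with its body's lower edge at crop (225,350). The foot is about half in by force, and the ball is still at (270,165), so the angle has held. I'll hand it in.

```bash
python3 -c "
from station import manip
print(manip.hand_in())"
```

```text
the job is handed in; nothing more can be done
None
```

I handed the job in at about 16 s with the roller turned ring-up. The arm is holding the gauge upright on the ring, groove along the roller and foot about 4.8 mm in by spring force; I estimated the roller angle at 0.02 ± 0.03 rad from the ball and ring positions, because the index line and pointer were too small to see in the images.

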